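# Set the air pressure of the rivet press

### The arm

A 6-joint arm with a two-finger parallel gripper is mounted at the origin on the work surface. World frame = base frame: x ahead of the robot, y to its left, z up, the work surface at z = 0. Lengths are in mm, angles in rad, forces in N, time in s.
With the tool pointing down it reaches from about 275 to 750 mm from the base axis. Payload 10.2 kg.
Tool frame: the origin (TCP) lies midway between the tips of the shut fingers; the grasp point (between the pads) lies 19 mm behind it (ctrl.grip_depth is the distance from the TCP to the grasp point, in mm); y points along the fingers, x is the direction in which the jaws open and shut, and the axes are right-handed (so a half turn about y gives the same grasp; the last joint's range is limited). The gripper opens to 85 mm and grips with 20 to 120 N. Pads are 22 mm wide; open, the fingers measure 114 mm over their backs; the gripper's body (76 mm by 85 mm) begins 54 mm behind the grasp point. The pads swing forward as they close: fully open they stand 13 mm farther back than shut.
Start: joints at [-0.223, 0.313, 1.498, -0, 1.331, -0.223], TCP at [525.006, -0.013, 231.294] pointing down, gripper open.
Joint ranges: [-2.94, 2.94], [-0.97, 2.17], [0.19, 2.56], [-1.23, 4.37], [0.02, 3.11], [-2.88, 2.88]. Speed limits (rad/s): [2.39, 2.39, 3.01, 3.14, 3.14, 3.14].

### API

Orientations are given as a unit quaternion [w, x, y, z].
In Python, from rig import ctrl gives the robot as it stands. The module is installed in compiled form; this text tells all that it offers.
- The arm moves only by the tool drive_tool, never from a script. Its arguments are lists of equal length, an entry for each row: "gripper": the closure, from 0 (fully open) to 1 (shut); "offset": the shift along the tool's x, y, z in m, a list of three; "turn": the turn about the tool's y in degrees. In form: {"gripper": [gripper, ...], "offset": [[tx, ty, tz], ...], "turn": [turn, ...]}. A call has 1 to 20 rows; each row shifts and turns the commanded pose from where the row before left it, along the tool's axes as they then stand; what a row does not reach is not made up. A row lasts 1/12 s, in which the tool goes at most 41.7 mm and 7.16 degrees, less where a joint would pass 70% of its speed; a pose out of reach is approached as far as the arm can. A call is refused whole if a number of a shift passes 0.0417 or a number of a turn 7.16, either way. A call with a gripper value outside its range is refused whole. The fingers move at their own pace and stop on an object; "force" is the grip in N (left out, the last holds). Time passes only in rows, so rows that do not move let the fingers close. It gives the time, the measured TCP pose, the force and the opening at its end, in the units of the state.
- ctrl.sense(): the state, without advancing time (a new reading comes with each control period).
- ctrl.capture(name): name is "scene" or "side" or "wrist"; returns (picture, depth): 480x640x3 uint8, red, green, blue; 480x640 float32, mm along the optical axis (not along the pixel's ray), 0 where there is no reading.
- ctrl.camera_params(name): a dict with "fovy" (degrees; the focal length in pixels is half the picture's height over the tangent of half this angle, whatever the lens; pixels are square), "cx", "cy" (the principal point, pixels), "view" (4x4, takes a point from world to camera coordinates); the wrist camera has in their place "tool_from_camera" (4x4, takes a point from camera to tool coordinates, whose origin is the TCP and whose axes are the tool frame's). Camera axes: x right, y down, z forward; pixel columns grow to the right and rows downward; lengths in mm; the calibration is good to about 2 mm. A picture is of the moment at which its call begins: read the wrist's pose just before it. camera_params takes no time and is no camera call.
- ctrl.finish_job(): hands the job in, once; it reports no verdict.
Trained networks look in the newest picture that a camera, given by its name, has taken for a name from the list of things; names that differ only in an ending like _2 or _b are one class to them, and where a whole thing is asked for, a point or a joint stands for the part that bears it (a point fixed in the world has none). Each returns a list of dicts, best first, with "score" (0 to 1); they miss things now and then, are a little off and sometimes report something else, mostly with a low value. They report only what shows in the picture. A call takes as long as a camera call.
- ctrl.boxes_of(camera, query): "centre" ([x, y, z] in mm, in the coordinates of the camera as it stood for that picture, good to about 4 mm: the middle of the surface that is visible of it).
- ctrl.regions_of(camera, query): "mask" (480x640 bool, what is visible of it).
- ctrl.pinpoint(camera, query): "centre" ([x, y, z] in mm, in the coordinates of the camera as it stood for that picture, good to about 4 mm: a listed point, or the origin of a listed thing).
The state is a dict: "time_s": time; "joints": joint angles; "dq": joint speeds; "tau": joint torques, N m; "eef_pos": TCP position; "ee_rot": TCP orientation; "force": force on the tool from outside, world axes, zero at the start; "wrist_torque": the same for the moment, N m; "grip_width": opening from 0.0 (shut) to 1.0 (fully open).
Only numpy, scipy, OpenCV 4.12 (cv2) and the standard library are available. Lean on these libraries where they do the work, as an engineer would, in place of code of your own. Each camera call takes 0.05 s, during which the arm holds its last target.

### The job

The rivet press needs a higher air pressure. Pull the blue knob of the pressure regulator right up to unlock it, turn it clockwise until the gauge needle stands in the green band, then push the knob back down, fully home, so that it locks there. Leave the arm cuff, the support bar and the rivet box beside it where they lie.

Things in the scene. Friction and masses are not known exactly. Their poses are not given: they have to be found in the camera images.
- regulator: air pressure regulator (under the knob) and filter on a grey bolted-down stand, fixed; place and yaw differ each time. Origin on the bench under the knob's axis; z up, x to where the gauge faces, y to the filter (its axis at y = 86 mm). Foot plate 170 x 250 x 10 mm centred at y = 35 mm; both bodies 72 x 74 mm, tops at z = 160 mm, filter cap 170 mm. Above z = 172 mm there is only the knob.
- knob_grip (a point): fixed point on the vertical axis of the blue round knob, at the height to grip it when it is fully down (it does not rise or turn with the knob). Knob 56 mm in diameter, 50 mm tall; fully down, its flat top is 16 mm above this point, its lower end 34 mm below. Unlocked, it turns against 0.12 N m and stays where left; it can turn a full turn clockwise from its start and 40 degrees back.
- knob_lift (a joint): how far the knob is pulled up, m: 0 fully home, 0.010 at its upper stop. 5 N moves it; it stays where left, also released. Below 0.0055 hidden splines lock the turning (2 degrees of play). They fit only at certain angles, at most 30 degrees of knob turn apart; in between, the knob stops at about 0.005 and must be turned a little either way under light pressure until it drops in.
- dial (a point): centre of the dial of the round 100 mm pressure gauge in front of the regulator, in the plane in which the needle moves. z comes out of the dial, which is tilted 45 degrees up; -x points to the top of the dial and +y to the right of it as one reads it.
- needle_tip (a point): tip of the black gauge needle, 38 mm from the dial's centre. The needle turns 0.3 times as far as the knob: clockwise on the dial (seen from in front of it) when the knob turns clockwise seen from above.
- band_mid (a point): middle of the green band on the white dial, 38 mm from the dial's centre; the band reaches about 8 degrees (5.5 mm) either side of it. It lies clockwise of the needle at the start, and does not move during the job.
- cuff: white forearm cuff with black lining, an open trough 150 x 100 x 48 mm lying loose on the bench beside the regulator; origin under its middle, x along it.
- support_bar: flat steel bar 180 x 20 x 6 mm with a clamp block and a black star knob (54 mm high), lying loose on the bench beside the filter; origin under the bar's middle, x along it.
- rivet_box: red open box 80 x 120 x 40 mm with rivets, loose on the bench in front of the gauge; origin under its middle.

How it is judged (in metres and radians):
On the way, in this order (a step that is already met when the one before it is completed fails the run):
1. the knob is pulled up and unlocked (more than 6 mm) (value of joint knob_lift above 0.006 m), for 0.1 s.
2. with the knob still up, it is turned until the needle stands in the green band (value of joint knob_lift above 0.0045 m and distance between needle_tip and band_mid below 0.0056 m), for 0.2 s.
3. the knob is pushed down home and locked with the needle in the band (value of joint knob_lift below 0.0015 m and distance between needle_tip and band_mid below 0.0056 m), for 0.2 s.
At the end, for the whole second after the job is handed in: the knob is fully home (within 1.5 mm) and so locked, the needle's tip is within 5.6 mm of the middle of the green band, the knob is released, and cuff, support bar and rivet box lie within 20 mm of where they were (all of step 3 and distance of each of cuff, support_bar, rivet_box from where it was at the start of the episode below 0.02 m); the robot touches nothing.
It fails at once if cuff, support bar or rivet box shifted by more than 20 mm (distance of any of cuff, support_bar, rivet_box from where it was at the start of the episode above 0.02 m).
It also fails if it takes over 64 s, if anything falls off the work surface, if the arm or the gripper's body presses on something with over 40 N, if the wrist force passes 120 N, or if a joint passes its speed limit or range.

## Working session

There is one attempt and no reset: what is moved stays moved. The work goes in short steps, Python scripts to look and compute and a tool call to move; the robot and the scene stay as the last step left them, time stands still between calls to the robot, and variables do not carry over. Pictures are saved under pics/ and viewed, and the job is handed in when it is done.

Besides the shell and the picture viewer there is one more tool, called after "Call:" in YAML: its name, and indented under it one key for each argument. drive_tool: Moves the arm, as the interface text tells. Its arguments: {"type":"object","properties":{"gripper":{"type":"array","items":{"type":"number"}},"offset":{"type":"array","items":{"type":"array","items":{"type":"number"}}},"turn":{"type":"array","items":{"type":"number"}},"force":{"type":"number"}},"required":["gripper","offset","turn"]}

```bash
mkdir -p pics
cat > h.py <<'E'
import numpy as np, cv2
from rig import ctrl
from scipy.spatial.transform import Rotation as R
def Rq(q): return R.from_quat([q[1],q[2],q[3],q[0]]).as_matrix()
def toworld(cam,p,s=None):
    P=ctrl.camera_params(cam); p=np.append(np.array(p,float),1)
    if cam=='wrist':
        t=P['tool_from_camera']@p; return Rq(s['ee_rot'])@t[:3]+np.array(s['eef_pos'])
    return (np.linalg.inv(P['view'])@p)[:3]
def snap(cam,name):
    s=ctrl.sense(); im,d=ctrl.capture(cam); cv2.imwrite('pics/'+name+'.png',im[:,:,::-1]); return s,im,d
E
python3 - <<'E'
from h import *
np.set_printoptions(precision=1,suppress=True)
s=ctrl.sense();print(s)
for c in ['scene','side','wrist']:
    s,im,d=snap(c,c+'0')
    for q in (['knob_grip','dial','needle_tip','band_mid','regulator'] if c!='wrist' else ['knob_grip','dial','needle_tip','band_mid']):
        for r in ctrl.pinpoint(c,q)[:2]: print(c,q,round(r['score'],2),toworld(c,r['centre'],s))
E
```

```text
{'time_s': 0.0, 'joints': array([-0.2,  0.3,  1.5,  0. ,  1.3, -0.2]), 'dq': array([ 0.,  0., -0.,  0.,  0., -0.]), 'tau': array([ -0. , -41.2, -26. ,  -0. ,   0. ,  -0. ]), 'eef_pos': array([524.7,   0.1, 230.7]), 'ee_rot': array([ 0.7, -0.7,  0. ,  0. ]), 'force': array([ 0.5, -0.1,  0.2]), 'wrist_torque': array([ 0. , -0. , -0.1]), 'grip_width': 0.9981787996985085}
scene knob_grip 0.6 [552.8 -37.8 204.1]
scene knob_grip 0.45 [627.2 208.4   1.4]
scene dial 0.69 [657.1 -64.5 119.7]
scene dial 0.53 [ 511.2 -293.5   -1.9]
scene needle_tip 0.5 [ 643.  -102.3  129.7]
scene needle_tip 0.17 [551.1 -43.3   1.9]
scene band_mid 0.37 [630.6 -96.3 139.2]
scene regulator 0.8 [551.5 -42.5  -0.5]
side knob_grip 0.82 [552.  -44.  204.4]
side dial 0.58 [652.4 -68.8 119.2]
side regulator 0.36 [653.7 -66.2 118. ]
wrist knob_grip 0.9 [554.1 -40.1 203.8]
wrist dial 0.61 [654.8 -65.6 122.5]
```

View pics/scene0.png

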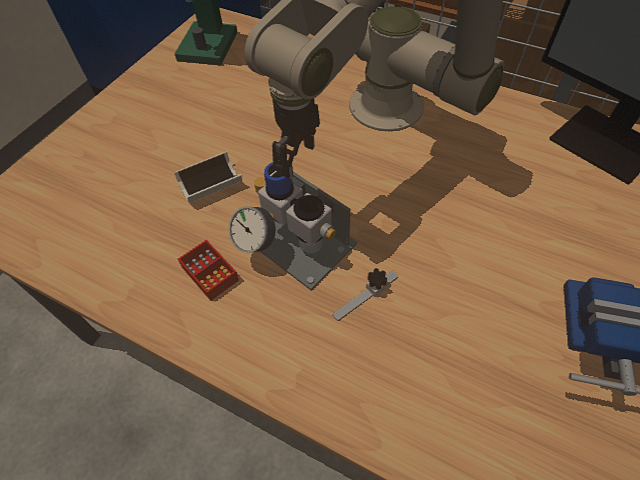

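View pics/side0.png

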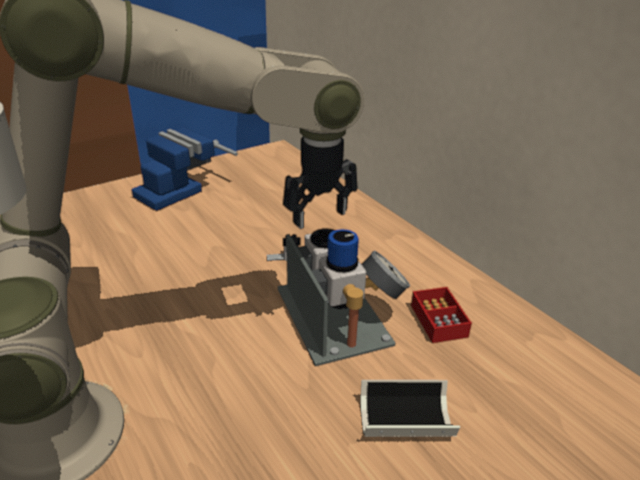

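View pics/wrist0.png

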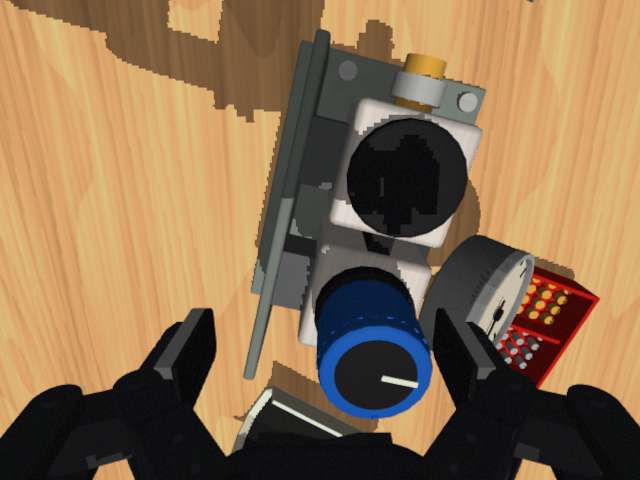

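```bash
cat >> h.py <<'E'
def dialangles(im,cen,yaw,cam='scene',name=None,s=None,N=400,span=55):
    xr=np.array([np.cos(yaw),np.sin(yaw),0]);zu=np.array([0,0,1.]);c=np.sqrt(.5)
    z=c*(xr+zu);up=c*(zu-xr);right=np.cross(z,-up)
    P=ctrl.camera_params(cam);f=240/np.tan(np.radians(P['fovy']/2))
    V=P['view'] if cam!='wrist' else None
    if cam=='wrist':
        T=np.eye(4);T[:3,:3]=Rq(s['ee_rot']);T[:3,3]=s['eef_pos'];V=np.linalg.inv(T@P['tool_from_camera'])
    g=(np.arange(N)-N/2)/(N/2)*span
    U,W=np.meshgrid(g,-g)
    X=np.array(cen)+U[...,None]*right+W[...,None]*up
    C=X@V[:3,:3].T+V[:3,3]
    u=f*C[...,0]/C[...,2]+P['cx'];v=f*C[...,1]/C[...,2]+P['cy']
    o=cv2.remap(im,u.astype(np.float32),v.astype(np.float32),cv2.INTER_CUBIC)
    if name: cv2.imwrite('pics/'+name+'.png',o[:,:,::-1])
    return o
E
python3 - <<'E'
from h import *
im=cv2.imread('pics/scene0.png')[:,:,::-1].copy()
yaw=np.arctan2(-25,102);print(np.degrees(yaw))
a=dialangles(im,[655,-66,120.5],yaw)
cv2.imwrite('pics/dial0.png',a[:,:,::-1])
# yaw via depth: stand/regulator mask points from wrist
s,im,d=snap('wrist','w1')
for cam in ['scene','side']:
    s2,im2,d2=snap(cam,cam+'1')
for c,q in [('scene','cuff'),('scene','support_bar'),('scene','rivet_box'),('wrist','needle_tip'),('wrist','dial'),('wrist','knob_grip')]:
    for r in ctrl.pinpoint(c,q)[:1]: print(c,q,round(r['score'],2),toworld(c,r['centre'],s).round(1))
P=ctrl.camera_params('wrist');f=240/np.tan(np.radians(P['fovy']/2))
def pt(u,v):
    z=float(np.median(d[v-2:v+3,u-2:u+3]));return toworld('wrist',[(u-P['cx'])/f*z,(v-P['cy'])/f*z,z],s)
# knob top points, filter top
for uv in [(376,375),(350,375),(400,400),(375,345),(375,408),(408,176),(355,176),(460,176),(365,110),(478,128)]: print(uv,pt(*uv).round(1))
# plane top of knob circle centroid
H,W=d.shape;uu,vv=np.meshgrid(np.arange(W),np.arange(H))
X=np.stack([(uu-P['cx'])/f*d,(vv-P['cy'])/f*d,d],-1).reshape(-1,3)
T=P['tool_from_camera'];X=(X@T[:3,:3].T+T[:3,3])@Rq(s['ee_rot']).T+np.array(s['eef_pos'])
for lo,hi,c,r in [(213,226,(553,-41),45),(162,175,(575,42),60)]:
    m=(X[:,2]>lo)&(X[:,2]<hi)&(np.hypot(X[:,0]-c[0],X[:,1]-c[1])<r)&(d.ravel()>0)
    Y=X[m];(cx,cy),rad=cv2.minEnclosingCircle(Y[:,:2].astype(np.float32).reshape(-1,1,2))
    print(m.sum(),np.median(Y[:,2]),Y[:,:2].mean(0),cx,cy,rad, np.percentile(Y[:,:2],[1,99],axis=0))
E
```

```text
-13.771599717082417
scene cuff 0.67 [ 5.118e+02 -2.941e+02 -3.000e-01]
scene support_bar 0.56 [6.276e+02 2.052e+02 6.000e-01]
scene rivet_box 0.86 [ 735.3 -141.5    1.4]
wrist dial 0.9 [654.1 -63.8 123.3]
wrist knob_grip 0.58 [553.6 -37.5 204.9]
(376, 375) [550.2 -39.8 220.4]
(350, 375) [537.8 -39.9 220.2]
(400, 400) [562.7 -54.7 220.3]
(375, 345) [549.  -22.9 220.5]
(375, 408) [550.7 -59.8 220.1]
(408, 176) [570.2  46.2 168. ]
(355, 176) [541.9  46.1 167.6]
(460, 176) [598.   46.2 168. ]
(365, 110) [547.1  79.6 157.5]
(478, 128) [609.4  70.2 155.1]
9184 220.02452208266584 [549.5413679  -36.72089128] 549.8739624023438 -39.81845474243164 28.560998916625977 [[523.94050352 -65.04902189]
 [575.33797373 -13.15549017]]
11787 167.77078786095015 [569.28213475  42.48025319] 570.8530883789062 29.034818649291992 46.78559112548828 [[539.67748026 -14.3282613 ]
 [600.05123764  73.88451484]]
```

View pics/dial0.png

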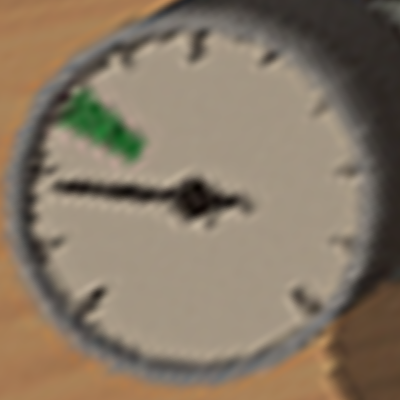

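Call:
drive_tool:
  gripper: [0, 0, 0, 0]
  offset:
    - [0.013, 0, -0.02]
    - [0.013, 0, -0.02]
    - [0, 0, 0]
    - [0, 0, 0]
  turn: [0, 0, 0, 0]
  force: 60

```text
time_s: 1.63
eef_pos: [551.1, -40.6, 230.9]
ee_rot: [0.707, -0.707, 0.001, -0.0]
force: [0.2, 0.2, -0.6]
grip_width: 0.998
```

Run:
```python
from h import *
s,im,d=snap('wrist','w2');print(s['eef_pos'],s['joints'])
P=ctrl.camera_params('wrist');f=240/np.tan(np.radians(P['fovy']/2))
for q in ['knob_grip']:
    for r in ctrl.pinpoint('wrist',q)[:1]: print(q,round(r['score'],2),toworld('wrist',r['centre'],s).round(1))
H,W=d.shape;uu,vv=np.meshgrid(np.arange(W),np.arange(H))
X=np.stack([(uu-P['cx'])/f*d,(vv-P['cy'])/f*d,d],-1).reshape(-1,3)
T=P['tool_from_camera'];X=(X@T[:3,:3].T+T[:3,3])@Rq(s['ee_rot']).T+np.array(s['eef_pos'])
m=(np.abs(X[:,2]-220)<2)&(np.hypot(X[:,0]-551,X[:,1]+40)<40)&(d.ravel()>0)
Y=X[m];print(m.sum(),cv2.minEnclosingCircle(Y[:,:2].astype(np.float32).reshape(-1,1,2)),Y[:,:2].min(0),Y[:,:2].max(0))
```

```text
[551.09341556 -40.55979763 230.91637036] [-2.85568797e-01  3.74489289e-01  1.41303856e+00  1.10767998e-04
  1.35469845e+00 -2.84277747e-01]
knob_grip 0.71 [552.7 -39.5 202.1]
10431 ((550.368408203125, -40.3985481262207), 27.980695724487305) [522.83267901 -67.78588167] [577.29663034 -12.72453371]
```

View pics/w2.png

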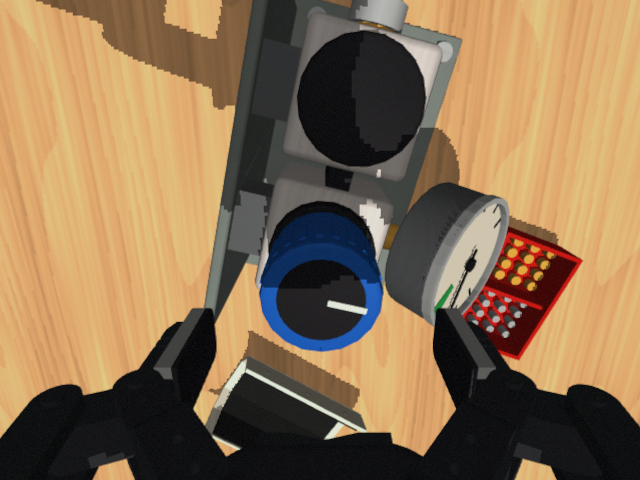

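The knob top (centre about pixel 321,305) lies midway between the fingers and the white mark points right. I'll descend and grip.

Call:
drive_tool:
  gripper: [0, 0, 0, 0, 0, 1, 1, 1, 1, 1, 1, 1, 1]
  offset:
    - [0, 0.015, 0]
    - [0, 0.015, 0]
    - [0, 0.012, 0]
    - [0, 0.006, 0]
    - [0, 0, 0]
    - [0, 0, 0]
    - [0, 0, 0]
    - [0, 0, 0]
    - [0, 0, 0]
    - [0, 0, 0]
    - [0, 0, 0]
    - [0, 0, 0]
    - [0, 0, 0]
  turn: [0, 0, 0, 0, 0, 0, 0, 0, 0, 0, 0, 0, 0]
  force: 60

```text
time_s: 2.82
eef_pos: [549.9, -39.9, 184.8]
ee_rot: [-0.707, 0.707, -0.001, -0.001]
force: [-11.6, 0.5, 9.8]
grip_width: 0.642
```

Call:
drive_tool:
  gripper: [1, 1, 1, 1, 1, 1, 1, 1]
  offset:
    - [-0.001, 0, 0]
    - [0, -0.002, 0]
    - [0, -0.002, 0]
    - [0, -0.002, 0]
    - [0, -0.002, 0]
    - [0, -0.002, 0]
    - [0, 0, 0]
    - [0, 0, 0]
  turn: [0, 0, 0, 0, 0, 0, 0, 0]

```text
time_s: 3.48
eef_pos: [549.8, -40.0, 193.6]
ee_rot: [0.707, -0.707, 0.0, 0.0]
force: [-4.4, 0.4, -1.2]
grip_width: 0.642
```

Run:
```python
from h import *
s,im,d=snap('wrist','w3');print(s['eef_pos'],s['joints'],s['force'])
s,im,d=snap('side','s3')
```

```text
[549.84087667 -39.95899    193.55030654] [-2.85082275e-01  4.01443340e-01  1.47405284e+00 -4.48068830e-05
  1.26649721e+00 -2.85107979e-01] [-4.37705623  0.42616436 -1.18034193]
```

View pics/w3.png

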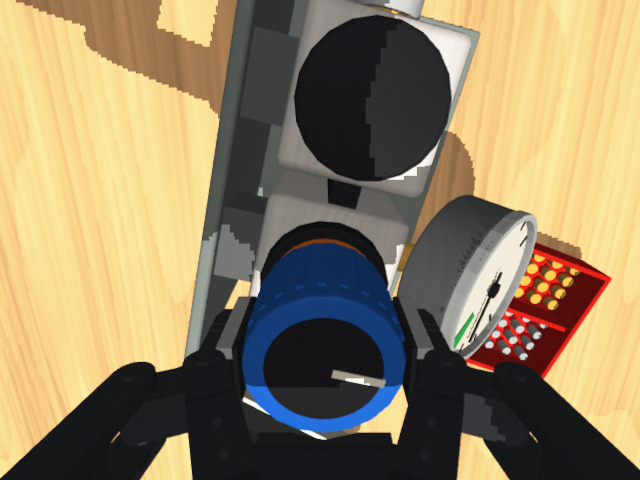

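View pics/s3.png

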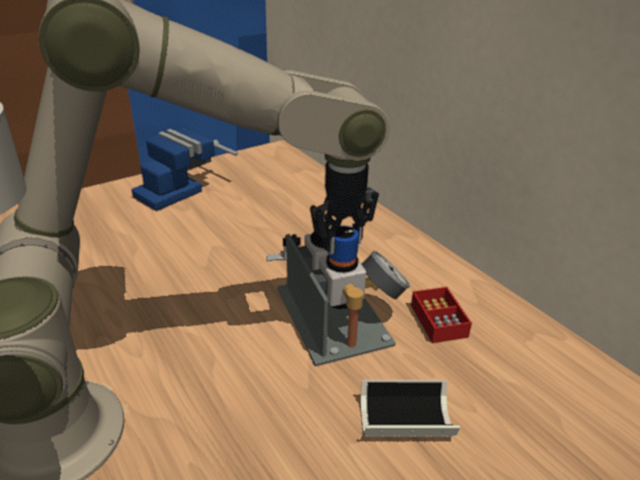

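The orange ring under the knob shows it is up. I'll take up the last bit of lift and turn it most of the way.

Call:
drive_tool:
  gripper: [1, 1, 1, 1, 1, 1, 1, 1, 1, 1, 1, 1, 1, 1, 1, 1, 1, 1, 1]
  offset:
    - [0, -0.001, 0]
    - [0, 0, 0]
    - [0, 0, 0]
    - [0, 0, 0]
    - [0, 0, 0]
    - [0, 0, 0]
    - [0, 0, 0]
    - [0, 0, 0]
    - [0, 0, 0]
    - [0, 0, 0]
    - [0, 0, 0]
    - [0, 0, 0]
    - [0, 0, 0]
    - [0, 0, 0]
    - [0, 0, 0]
    - [0, 0, 0]
    - [0, 0, 0]
    - [0, 0, 0]
    - [0, 0, 0]
  turn: [0, 6, 6, 6, 6, 6, 6, 6, 6, 6, 6, 6, 6, 6, 6, 6, 6, 0, 0]

```text
time_s: 5.17
eef_pos: [550.3, -41.0, 194.2]
ee_rot: [-0.474, 0.474, -0.524, 0.526]
force: [-0.8, -6.4, -5.7]
grip_width: 0.639
```

Run:
```python
from h import *
s,im,d=snap('wrist','w4');print(s['eef_pos'],s['joints'],s['force'],s['ee_rot'],s['wrist_torque'])
s,im,d=snap('scene','sc4')
dialangles(im,[655,-66,120.5],np.radians(-13.8),name='dial4')
```

```text
[550.29152435 -40.96819527 194.24922531] [-0.28591575  0.40126795  1.4724102  -0.00165419  1.26672182  1.38748243] [-0.80993399 -6.36549369 -5.70367441] [-0.4735776   0.47408739 -0.52421264  0.52551547] [-1.15979918  0.10871675 -0.11212172]
```

View pics/dial4.png

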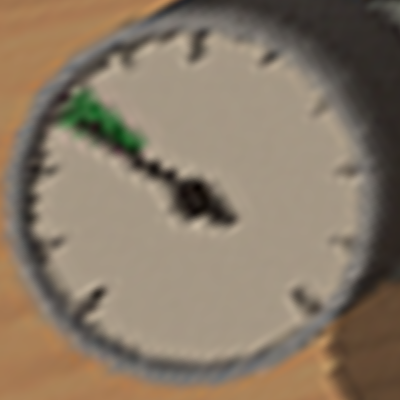

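View pics/w4.png

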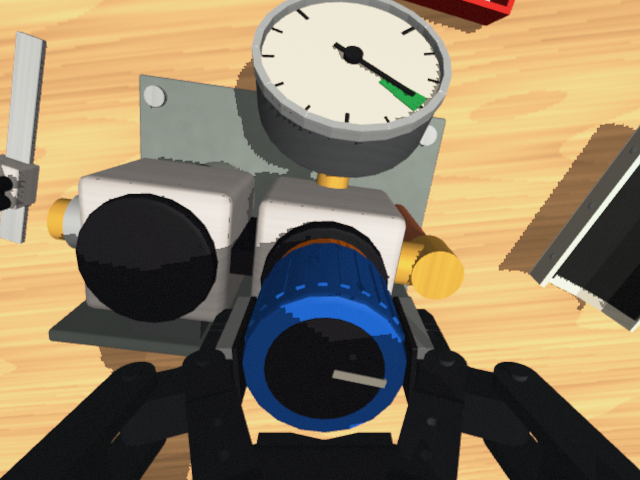

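Run:
```python
from h import *
s=ctrl.sense()
im=cv2.imread('pics/w4.png')[:,:,::-1].copy()
dialangles(im,[655,-66,120.5],np.radians(-13.8),cam='wrist',s=s,name='dial4w',N=500,span=60)
```

```text
(no output)
```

View pics/dial4w.png

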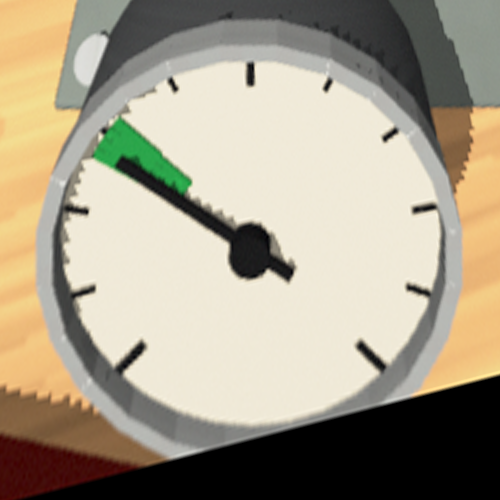

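The needle is at the lower edge of the band, with the band middle about 5 degrees further on, or about 16 degrees of knob.

Call:
drive_tool:
  gripper: [1, 1, 1, 1, 1, 1, 1]
  offset:
    - [0, 0, 0]
    - [0, 0, 0]
    - [0, 0, 0]
    - [0, 0, 0]
    - [0, 0, 0]
    - [0, 0, 0]
    - [0, 0, 0]
  turn: [6, 6, 5, 0, 0, 0, 0]

```text
time_s: 5.85
eef_pos: [550.2, -41.1, 194.2]
ee_rot: [-0.391, 0.392, -0.588, 0.59]
force: [-1.4, -6.1, -4.8]
grip_width: 0.638
```

Run:
```python
from h import *
s,im,d=snap('wrist','w5');print(s['eef_pos'],s['force'],s['ee_rot'],s['wrist_torque'])
dialangles(im,[655,-66,120.5],np.radians(-13.8),cam='wrist',s=s,name='dial5w',N=500,span=60)
```

```text
[550.1545226  -41.1379976  194.24936122] [-1.3523422  -6.0625523  -4.79837982] [-0.3908943   0.39158581 -0.58832328  0.58969308] [-1.3005365   0.28909006 -0.16191228]
```

View pics/dial5w.png

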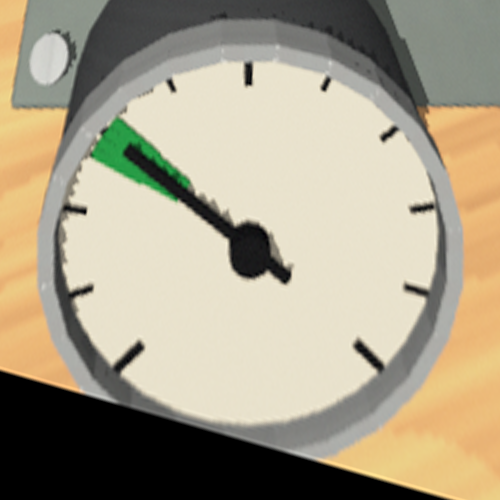

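Call:
drive_tool:
  gripper: [1, 1, 1, 1, 1, 1]
  offset:
    - [0, 0.002, 0]
    - [0, 0.002, 0]
    - [0, 0.002, 0]
    - [0, 0.001, 0]
    - [0, 0, 0]
    - [0, 0, 0]
  turn: [0, 0, 0, 0, 0, 0]

```text
time_s: 6.4
eef_pos: [550.4, -41.2, 190.0]
ee_rot: [-0.391, 0.391, -0.587, 0.59]
force: [-9.6, -4.7, 14.6]
grip_width: 0.639
```

Stopped on the splines (z 190, 15 N). I'll turn it slowly clockwise under light pressure.

Call:
drive_tool:
  gripper: [1, 1, 1, 1, 1, 1, 1, 1]
  offset:
    - [0, 0, 0]
    - [0, 0, 0]
    - [0, 0, 0]
    - [0, 0, 0]
    - [0, 0, 0]
    - [0, 0, 0]
    - [0, 0, 0]
    - [0, 0, 0]
  turn: [1, 1, 1, 1, 1, 1, 1, 0]

```text
time_s: 7.07
eef_pos: [550.2, -41.2, 188.4]
ee_rot: [-0.354, 0.355, -0.611, 0.613]
force: [-3.8, -6.0, 4.0]
grip_width: 0.637
```

It dropped in. Pushing home.

Call:
drive_tool:
  gripper: [1, 1, 1, 1, 1, 1]
  offset:
    - [0, 0.002, 0]
    - [0, 0.002, 0]
    - [0, 0.001, 0]
    - [0, 0.001, 0]
    - [0, 0, 0]
    - [0, 0, 0]
  turn: [0, 0, 0, 0, 0, 0]

```text
time_s: 7.57
eef_pos: [550.4, -41.3, 184.6]
ee_rot: [-0.355, 0.354, -0.61, 0.613]
force: [-10.6, -5.4, 20.2]
grip_width: 0.643
```

Run:
```python
from h import *
s,im,d=snap('wrist','w6');print(s['eef_pos'],s['force'],s['ee_rot'],s['wrist_torque'])
dialangles(im,[655,-66,120.5],np.radians(-13.8),cam='wrist',s=s,name='dial6w',N=500,span=60)
```

```text
[550.38905506 -41.31631226 184.62947685] [-10.56186641  -5.38859856  20.22005347] [-0.35500929  0.35445142 -0.61005877  0.61331957] [-1.12479316  2.13823388  0.05197394]
```

View pics/w6.png

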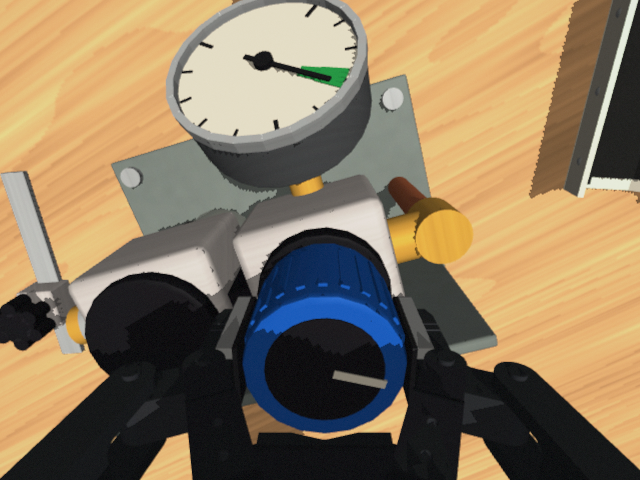

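View pics/dial6w.png

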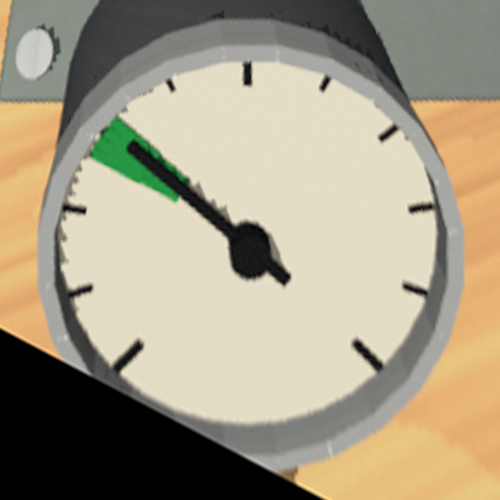

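Call:
drive_tool:
  gripper: [1, 1, 1, 1, 1]
  offset:
    - [0, 0.001, 0]
    - [0, 0.001, 0]
    - [0, 0, 0]
    - [0, 0, 0]
    - [0, 0, 0]
  turn: [0, 0, 0, 0, 0]

```text
time_s: 8.03
eef_pos: [550.5, -41.3, 184.4]
ee_rot: [-0.355, 0.354, -0.61, 0.614]
force: [-15.9, -5.1, 33.5]
grip_width: 0.645
```

Firmly home: 13 N more force moved it only 0.2 mm. I'll release the knob, pull straight up and verify.

Call:
drive_tool:
  gripper: [0, 0, 0, 0, 0, 0, 0, 0, 0, 0, 0, 0, 0]
  offset:
    - [0, 0, 0]
    - [0, 0, 0]
    - [0, 0, 0]
    - [0, 0, 0]
    - [0, 0, 0]
    - [0, 0, 0]
    - [0, -0.005, 0]
    - [0, -0.015, 0]
    - [0, -0.02, 0]
    - [0, -0.02, 0]
    - [0, -0.02, 0]
    - [0, 0, 0]
    - [0, 0, 0]
  turn: [0, 0, 0, 0, 0, 0, 0, 0, 0, 0, 0, 0, 0]

```text
time_s: 9.12
eef_pos: [550.3, -40.1, 260.2]
ee_rot: [-0.354, 0.353, -0.612, 0.613]
force: [0.2, 0.1, -0.4]
grip_width: 1.0
```

Run:
```python
from h import *
s,im,d=snap('wrist','w7');print(s['eef_pos'],s['force'],s['grip_width'])
P=ctrl.camera_params('wrist');f=240/np.tan(np.radians(P['fovy']/2))
H,W=d.shape;uu,vv=np.meshgrid(np.arange(W),np.arange(H))
X=np.stack([(uu-P['cx'])/f*d,(vv-P['cy'])/f*d,d],-1).reshape(-1,3)
T=P['tool_from_camera'];X=(X@T[:3,:3].T+T[:3,3])@Rq(s['ee_rot']).T+np.array(s['eef_pos'])
m=(np.hypot(X[:,0]-550.5,X[:,1]+40)<15)&(d.ravel()>0)&(X[:,2]>200)&(X[:,2]<240)
print('knob top z',np.median(X[m][:,2]),m.sum())
dialangles(im,[655,-66,120.5],np.radians(-13.8),cam='wrist',s=s,name='dial7w',N=500,span=60)
s,im,d=snap('scene','sc7')
for q in ['cuff','support_bar','rivet_box','needle_tip','band_mid']:
    for r in ctrl.pinpoint('scene',q)[:1]: print(q,round(r['score'],2),toworld('scene',r['centre']).round(1))
```

```text
[550.29845832 -40.05887032 260.17616979] [ 0.15611071  0.06220632 -0.39598561] 0.9997157289492252
knob top z 220.2396033786768 2426
cuff 0.78 [ 5.140e+02 -2.913e+02 -2.000e-01]
support_bar 0.76 [629.  209.9   2.8]
rivet_box 0.69 [ 736.  -137.2   -0.8]
needle_tip 0.46 [629.2 -90.8 143.3]
band_mid 0.68 [655.  -63.7 120.3]
```

View pics/w7.png

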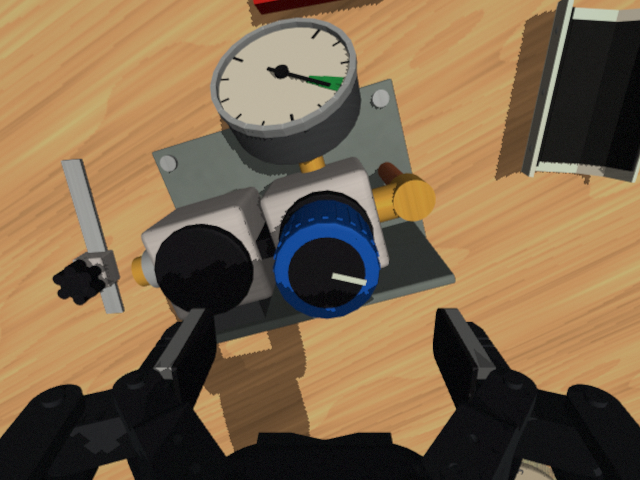

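View pics/dial7w.png

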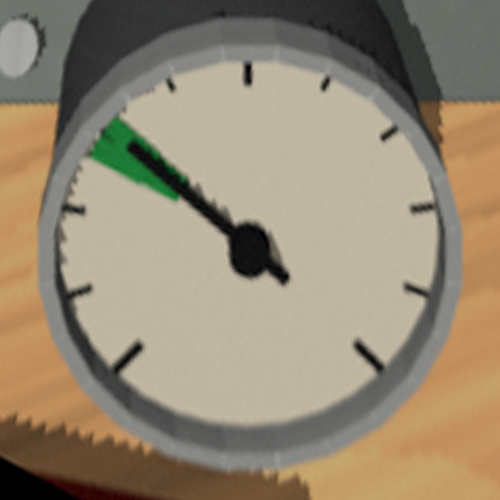

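The knob is down, the needle is inside the band, and the gripper is open and clear. Handing in.

```bash
python3 -c "
from h import *
print(ctrl.finish_job())"
```

```text
the job is handed in; nothing more can be done
None
```

I pulled the knob up and turned it clockwise about 112°. The splines stopped it there, so I turned it another 7° under light pressure until it dropped in. I then pushed it home, let go and backed off 76 mm, and handed the job in at about 9 s.

Last checks:
- **Knob height:** its top is at z = 220.2 mm, the same as at the start (220.0 to 220.5 mm). At the end of the push, about 13 N more moved it only 0.2 mm, so I take it as fully home.
- **Needle:** in the rectified gauge pictures it stands inside the green band, about 2–3° clockwise of the middle (limit about 8°).
- **Loose parts:** the cuff, support bar and rivet box were found within about 5 mm of where they were first seen, which is about what the detector's accuracy allows.
- **Gripper:** fully open, with almost no force on it (about 0.4 N).

One check disagreed: the final `band_mid` detection landed on the dial's centre, which is clearly wrong. I discarded it and relied on the pictures of the gauge instead.

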